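Close a press station and set its orange stop nut

TASK

The module is loaded in the press station. First push its tray fully home; then screw the orange knurled nut down (clockwise from above) until it bottoms out, back it off a quarter turn, and finish while still holding the nut between the fingers at that setting, without letting go. Leave the bottle, the screwdriver and the blue parts tray where they are.

Things in the scene. Friction and masses are not known exactly. Their poses are not given: they have to be found in the camera images.
- press: Bare metal press station, bolted down: base plate 170 mm wide, from x = -210 to +80 mm; across it a bridge 90 (x) x 170 (y) mm, top 125 mm above the work surface. Origin on the work surface under the bridge's centre and on the nut's axis; x points from the operator's (handle) side to the bridge, z up. On the bridge, round the nut, a white ring with a black mark every quarter turn.
- tray_slide (a joint): Tray with the loaded white module: distance (m) it is pulled out from under the bridge towards the operator (the press's -x). 0 = fully home against its stop, at most 0.07; starts at 0.04 to 0.06. Takes about 3 N to slide and stays where it is left.
- handle (a point): Middle of the crossbar of the tray's upright wire handle: a steel bar 10 mm thick and 70 mm long, level along the press's y axis, 105 mm above the work surface, on two posts of the same bar. Moves with the tray; when home it is 130 mm on the operator's side of the nut's axis and 85 mm from the bridge's face.
- nut_turn (a joint): Turn of the orange nut (rad): 0 = screwed down to its hard stop (bottomed out), growing as it is unscrewed, counter-clockwise from above; a quarter turn is 1.571. Starts at 1.8 to 2.8: about two grasps to screw down. Limits 0 and 4.0. Friction about 0.12 N m; it stays where it is left. Right-hand thread, 4 mm a turn.
- nut: Orange round knurled nut, captive on its thread: 44 mm across, 36 mm tall, axis vertical; a white line on its top and side, at its own +x, shows its turn. Origin: centre of its underside, 128 mm above the work surface when bottomed (3 mm above the bridge); x, y turn with it. A steel spindle end 20 mm across stands 12 mm above its top. Grip its sides from above; no higher thing within 100 mm.
- nut_mid (a point): Point on the nut's axis, 20 mm above its underside: where to grip it.
- bottle: Bystander: white plastic bottle with a blue cap, 52 mm across, 120 mm tall, upright, 170 to 215 mm beside the nut's axis. Origin at the centre of its underside.
- driver: Bystander: screwdriver with a black handle, 170 mm long, lying flat beside the press. Origin under its middle.
- parts_tray: Bystander: open blue plastic tray 120 x 90 x 35 mm beside the press. Origin at the centre of its underside.

How it is judged:
On the way, in this order (a step that is already met when the one before it is completed fails the run):
1. the tray is pushed fully home (value of joint tray_slide below 0.004 m), for 0.2 s.
2. the nut is screwed down until it bottoms out, with the tray home (value of joint nut_turn below 0.08 rad and value of joint tray_slide below 0.004 m), for 0.1 s.
At the end, for the whole second after the job is handed in: The nut stands a quarter turn (within 15 degrees) above its bottom stop, at rest, gripped by the fingers (more than 3 N, the nut centred between them within 15 mm, gripped within 25 mm of its grip point), and the tray is still home within 4 mm (value of joint nut_turn between 1.31 and 1.83 rad and velocity of joint nut_turn between -0.05 and 0.05 rad/s and contact force between the fingers and nut above 3 N and distance between the grasp point and nut_mid below 0.025 m and horizontal distance between the grasp point and nut_mid below 0.015 m and value of joint tray_slide below 0.004 m); the arm keeps its last pose, push and grip.
It fails at once if a bystander is shoved by more than 30 mm (distance of any of bottle, driver, parts_tray from where it was at the start of the episode above 0.03 m).
It fails at once if the bottle is tipped over (angle between bottle's own z axis and vertical above 0.5 rad).
It also fails if it takes over 72 s, if anything falls off the work surface, if the arm or the gripper's body presses on something with over 40 N, if the wrist force passes 120 N, or if a joint passes its speed limit or range.

ROBOT

A 6-joint arm with a two-finger parallel gripper is mounted at the origin on the work surface. World frame = base frame: x ahead of the robot, y to its left, z up, the work surface at z = 0. Lengths are in m, angles in rad, forces in N, time in s.
With the tool pointing down it reaches from about 0.375 to 0.975 m from the base axis. Payload 3.8 kg.
Tool frame: the origin (TCP) lies midway between the tips of the shut fingers; the grasp point (between the pads) lies 19 mm behind it; z points along the fingers, y is the direction in which the jaws open and shut (so a half turn about z gives the same grasp; the last joint's range is limited). The gripper opens to 85 mm and grips with 20 to 120 N. Pads are 22 mm wide; open, the fingers measure 114 mm over their backs; the gripper's body (76 mm by 85 mm) begins 54 mm behind the grasp point. The pads swing forward as they close: fully open they stand 13 mm farther back than shut.
Start: joints at [1.121, 0.264, 1.604, -0, 1.274, -0.037], TCP at [0.271, 0.618, 0.204] pointing down, gripper open.
Joint ranges: [-2.63, 2.63], [-0.94, 2.18], [0.31, 2.57], [-1.31, 4.45], [0, 2.66], [-2.55, 2.55]. Speed limits (rad/s): [2.57, 2.57, 3.14, 3.14, 3.14, 3.14].

INTERFACE

Orientations are given as a rotation vector (axis times angle).
In Python, from workcell import bot gives the robot as it stands. The module is installed in compiled form; this text tells all that it offers.
- The arm moves only by the tool move_arm, never from a script. Its argument "steps" is a list of rows, each a list of 5 numbers: the shift along the tool's x, y, z in mm, then the turn about the tool's z in degrees, then the opening in per cent of the stroke, from 0 (shut) to 100 (fully open). In form: [[tx, ty, tz, turn, claw], ...]. A call has 1 to 20 rows; each row is the pose to reach, as a shift and turn from the pose commanded when the call began, along the tool's axes at that moment; what a row does not reach only later rows make up. A row lasts 1/10 s, in which the tool goes at most 50 mm and 8.59 degrees, less where a joint would pass 70% of its speed; a pose out of reach is approached as far as the arm can. A call with a gripper value outside its range is refused whole. The fingers move at their own pace and stop on an object; "newtons" is the grip in N (left out, the last holds). Time passes only in rows, so rows that repeat a pose let the fingers close. It gives the time, the measured TCP pose, the force and the opening at its end, in the units of the state.
- bot.read_state(): the state, without advancing time (a new reading comes with each control period).
- bot.read_camera(name): name is "scene" or "top" or "wrist"; returns a dict with "pixels" (384x512x3 uint8, red, green, blue), "depth" (384x512 float32, m along the optical axis (not along the pixel's ray), 0 where there is no reading), "fovy" (degrees; the focal length in pixels is half the picture's height over the tangent of half this angle, whatever the lens; pixels are square), "cx", "cy" (the principal point, pixels), "k1" (the pictures are not rectified: a ray, as slopes to the right and down, at radius r is drawn at 1 + k1 r^2 times it, then the intrinsics apply), "xyz" and "attitude" of the camera in the world. Camera axes: x right, y up, looking along -z (the intrinsics and any distortion apply to the point x, -y, -z); pixel columns grow to the right and rows downward; lengths in m; the calibration is good to about 2 mm. A picture is of the moment at which its call begins.
- bot.finish_job(): hands the job in, once; it reports no verdict.
The state is a dict: "time": time; "q": joint angles; "joint_vel": joint speeds; "joint_torque": joint torques, N m; "tool_pos": TCP position; "tcp_rot": TCP orientation; "wrist_force": force on the tool from outside, world axes, zero at the start; "torque": the same for the moment, N m; "width": opening from 0.0 (shut) to 1.0 (fully open).
Only numpy, scipy, OpenCV 4.12 (cv2) and the standard library are available. Lean on these libraries where they do the work, as an engineer would, in place of code of your own. Each camera call takes 0.05 s, during which the arm holds its last target.

## Working session

There is one attempt and no reset: what is moved stays moved. The work goes in short steps, Python scripts to look and compute and a tool call to move; the robot and the scene stay as the last step left them, time stands still between calls to the robot, and variables do not carry over. Pictures are saved under pics/ and viewed, and the job is handed in when it is done.

Besides the shell and the picture viewer there is one more tool, called after "Call:" as name(argument=value, ...), one argument or row to a line, values as JSON. move_arm: Moves the arm, as the interface text tells. Its arguments: {"type":"object","properties":{"steps":{"type":"array","items":{"type":"array","items":{"type":"number"}}},"newtons":{"type":"number"}},"required":["steps"]}

```bash
mkdir -p pics; cat > h.py <<'E'
import numpy as np, cv2, pickle
from workcell import bot
def snap(name,fn):
    c=bot.read_camera(name); cv2.imwrite('pics/'+fn+'.png',c['pixels'][:,:,::-1]); pickle.dump(c,open(fn+'.pkl','wb')); return c
def load(fn): return pickle.load(open(fn+'.pkl','rb'))
def rot(c):
    a=np.array(c['attitude'],float)
    if a.shape==(3,3): return a
    if a.size==3: return cv2.Rodrigues(a.reshape(3,1))[0]
    raise Exception(a)
def ray(c,u,v):
    f=384/2/np.tan(np.radians(c['fovy'])/2)
    K=np.array([[f,0,c['cx']],[0,f,c['cy']],[0,0,1.]])
    p=cv2.undistortPoints(np.array([[[u,v]]],float),K,np.array([c['k1'],0,0,0.]))[0,0]
    d=np.array([p[0],-p[1],-1.])
    return np.array(c['xyz']),rot(c)@d
def plane(c,u,v,z):
    o,d=ray(c,u,v); return o+d*(z-o[2])/d[2]
def dep(c,u,v):
    o,d=ray(c,u,v); return o+d*c['depth'][int(round(v)),int(round(u))]
def tri(c1,p1,c2,p2):
    o1,d1=ray(c1,*p1);o2,d2=ray(c2,*p2)
    s=np.linalg.lstsq(np.stack([d1,-d2],1),o2-o1,rcond=None)[0]
    a=o1+s[0]*d1;b=o2+s[1]*d2
    return (a+b)/2,np.linalg.norm(a-b)
E
python3 - <<'E'
from h import *
for n in ['scene','top','wrist']:
    c=snap(n,n+'0'); print(n,c['fovy'],c['cx'],c['cy'],c['k1'],c['xyz'],c['attitude'])
print(bot.read_state())
E
```

```text
scene 44.90563849832547 254.53965556889455 195.32779061195205 -0.14365267584153707 [1.32766562 0.04137967 0.84375308] [0.63402496 0.61727553 1.49212085]
top 47.6886588116225 255.52271348420663 186.83871950118555 -0.06333205968637215 [0.41835653 0.04025832 0.920537  ] [ 0.14872506 -0.14136403 -1.58286915]
wrist 64.30648850867709 259.0995505681776 193.1192518183537 -0.04612670631263602 [0.2077756  0.64447438 0.37336558] [-0.24233395 -0.15661734  1.15171609]
{'time': 0.15, 'q': array([ 1.12108244e+00,  2.64600899e-01,  1.60506664e+00, -3.32070845e-05,
        1.27369800e+00, -3.69036315e-02]), 'joint_vel': array([-7.80273384e-04, -2.41925892e-03, -3.98329685e-03,  1.86007440e-03,
       -1.25528849e-04, -6.56409376e-05]), 'joint_torque': array([ 2.04308822e-04, -5.15903091e+01, -3.67961347e+01, -3.72187230e-06,
        7.98041961e-03, -4.25155667e-05]), 'tool_pos': array([0.2705462 , 0.61773504, 0.20283063]), 'tcp_rot': array([-6.43749913e-01, -3.07452324e+00,  2.71448787e-03]), 'wrist_force': array([-0.1982364 , -0.19146886, -0.0802916 ]), 'torque': array([0.00165945, 0.01238899, 0.05466225]), 'width': 0.9992609564595532}
```

View pics/scene0.png

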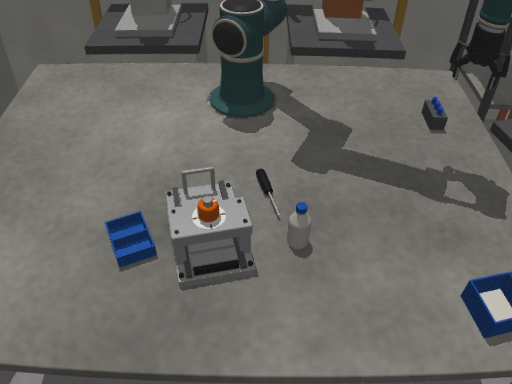

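View pics/top0.png

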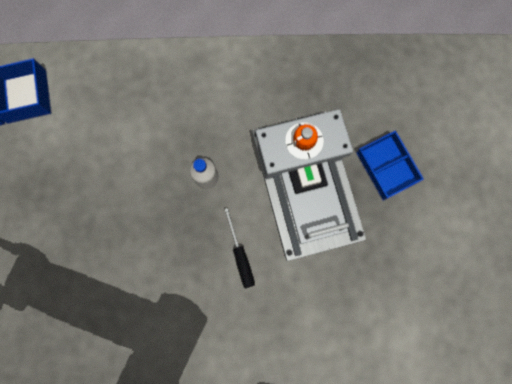

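View pics/wrist0.png

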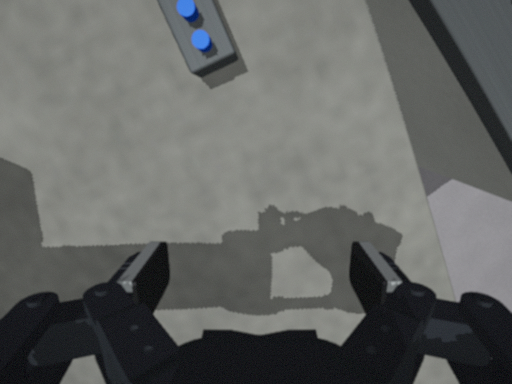

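The scene view has the nut at (208,210), the handle at (198,178), the bottle at (299,228), the driver at (268,192) and the blue tray at (130,240). The top view has the nut at (306,136) and the handle at about (325,227).

```bash
python3 - <<'E'
from h import *
t=load('top0');s=load('scene0')
a=cv2.resize(t['pixels'][100:270,240:380,::-1],None,fx=4,fy=3.5,interpolation=cv2.INTER_CUBIC)
cv2.imwrite('pics/t1.png',cv2.resize(t['pixels'][105:255,245:375,::-1],None,fx=4,fy=4,interpolation=cv2.INTER_CUBIC))
cv2.imwrite('pics/s1.png',cv2.resize(s['pixels'][155:285,155:315,::-1],None,fx=4,fy=4,interpolation=cv2.INTER_CUBIC))
for n,c in(('t',t),('s',s)):
    h=cv2.cvtColor(c['pixels'],cv2.COLOR_RGB2HSV)
    m=cv2.inRange(h,(3,150,120),(18,255,255)); 
    k,l,st,ce=cv2.connectedComponentsWithStats(m)
    for i in range(1,k):
        if st[i,4]>40: print(n,st[i],ce[i])
E
```

```text
t [294 125  24  25 315] [305.44444444 137.2031746 ]
s [198 199  21  13 124] [206.76612903 205.91935484]
```

View pics/t1.png

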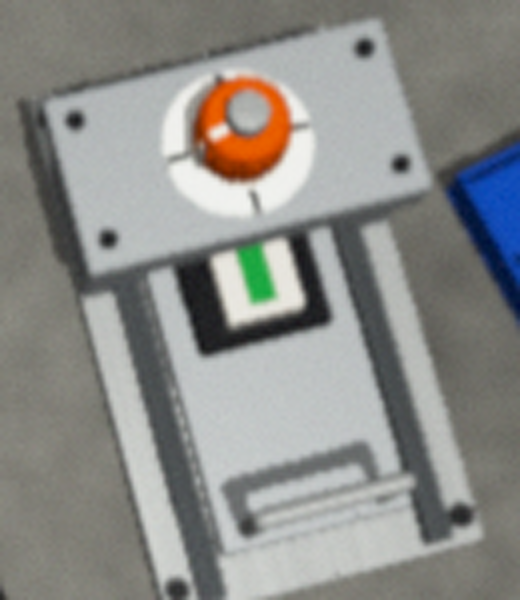

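View pics/s1.png

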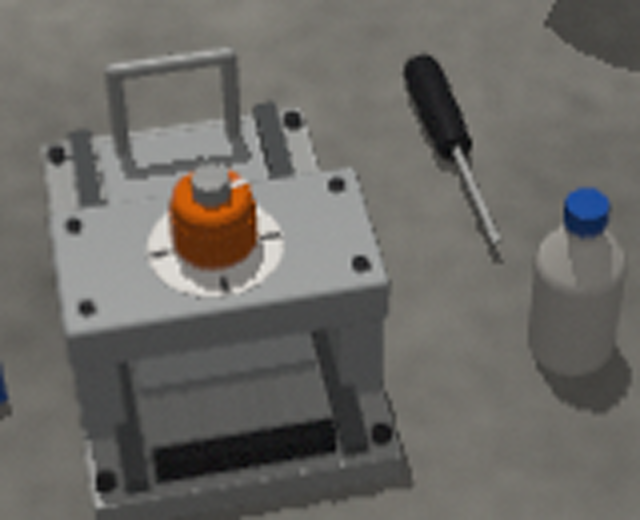

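```bash
python3 - <<'E'
from h import *
t=load('top0');s=load('scene0')
T=lambda x,y:(245+(x+.5)/4-.5,105+(y+.5)/4-.5)
S=lambda x,y:(155+(x+.5)/4-.5,155+(y+.5)/4-.5)
P={'spin':((250,107),(212,174)),'bL':((250,522),(112,70)),'bR':((414,482),(232,55)),'s1':((75,120),(360,264)),'s2':((364,47),(87,307)),'s3':((108,238),(336,184)),'s4':((401,163),(74,226)),'ring':((239,143),(216,246))}
# scene from opposite side: left end in top = +y = right end in scene
P['bL'],P['bR']=((250,522),(232,55)),((414,482),(112,70))
R={}
for k,(a,b) in P.items():
    p,e=tri(t,T(*a),s,S(*b)); R[k]=p; print(k,p.round(4),'gap',round(e,4),'topdep',dep(t,*T(*a)).round(4), 'scdep',dep(s,*S(*b)).round(4))
sc={k:plane(t,*T(*P[k][0]),.125) for k in('s1','s2','s3','s4','ring')}
for k in sc: print(k,sc[k].round(4))
ctr=sum(sc[k] for k in('s1','s2','s3','s4'))/4
ax=(sc['s1']+sc['s2']-sc['s3']-sc['s4']); print('ctr',ctr,'yaw',np.degrees(np.arctan2(ax[1],ax[0])))
ay=(sc['s1']+sc['s3']-sc['s2']-sc['s4']); print('yaw',np.degrees(np.arctan2(-ay[0],ay[1])))
b=R['bL']-R['bR']; print('bar',np.linalg.norm(b),np.degrees(np.arctan2(-b[0],b[1])))
E
```

```text
spin [ 0.6553 -0.0503  0.1795] gap 0.0011 topdep [ 0.6557 -0.051   0.1782] scdep [ 0.6521 -0.0502  0.1763]
bL [ 0.4768 -0.0542  0.1046] gap 0.0038 topdep [ 0.4776 -0.0537  0.0928] scdep [ 0.483  -0.0554  0.1102]
bR [ 0.4938 -0.1285  0.1066] gap 0.0029 topdep [ 0.4938 -0.1298  0.1071] scdep [ 0.498  -0.1262  0.11  ]
s1 [0.6672 0.026  0.1267] gap 0.0003 topdep [0.6673 0.0261 0.1261] scdep [0.6685 0.0259 0.1282]
s2 [ 0.7011 -0.1133  0.1275] gap 0.0001 topdep [ 0.7005 -0.113   0.1292] scdep [ 0.7014 -0.1133  0.1278]
s3 [0.609  0.0116 0.1276] gap 0.0004 topdep [0.6089 0.0119 0.128 ] scdep [0.6122 0.0116 0.1308]
s4 [ 0.6433 -0.1279  0.1269] gap 0.0002 topdep [ 0.6436 -0.1281  0.1259] scdep [ 0.6426 -0.1279  0.1261]
ring [ 0.6548 -0.0511  0.1255] gap 0.0009 topdep [ 0.6429 -0.047   0.1654] scdep [ 0.6776 -0.0476  0.1498]
s1 [0.6677 0.0261 0.125 ]
s2 [ 0.702  -0.1138  0.125 ]
s3 [0.6096 0.0118 0.125 ]
s4 [ 0.6438 -0.1283  0.125 ]
ring [ 0.6549 -0.0516  0.125 ]
ctr [ 0.65579116 -0.05105869  0.125     ] yaw 13.969312887571618
yaw 13.757440980840178
bar 0.07617679801485072 12.916479683231344
```

Call:
move_arm(
  steps=[
    [-446,-591,0,-37.6,0],
    [-446,-591,0,-37.6,0],
    [-446,-591,0,-37.6,0],
    [-446,-591,0,-37.6,0],
    [-446,-591,0,-37.6,0],
    [-446,-591,0,-37.6,0],
    [-446,-591,0,-37.6,0],
    [-446,-591,0,-37.6,0],
    [-446,-591,0,-37.6,0],
    [-446,-591,0,-37.6,0],
    [-446,-591,0,-37.6,0],
    [-446,-591,0,-37.6,0],
    [-446,-591,0,-37.6,0],
    [-446,-591,0,-37.6,0],
    [-446,-591,0,-37.6,0],
    [-446,-591,0,-37.6,0],
    [-446,-591,0,-37.6,0],
    [-446,-591,0,-37.6,0],
    [-446,-591,0,-37.6,0],
    [-446,-591,0,-37.6,0],
  ],
)

```text
time: 2.15
tool_pos: [0.4421, -0.1007, 0.2039]
tcp_rot: [-0.385, 3.118, 0.0]
wrist_force: [-0.3, 0.4, 0.1]
width: 0.004
```

```bash
python3 - <<'E'
from h import *
snap('wrist','w1'); c=snap('top','t2'); s=bot.read_state(); print(s['time'],s['q'],s['tool_pos'],s['tcp_rot'],s['wrist_force'],s['width'])
R=cv2.Rodrigues(s['tcp_rot'])[0]; print(np.degrees(np.arctan2(R[1,0],R[0,0])))
E
```

```text
2.25 [-2.79577604e-01 -1.66300078e-01  2.05378722e+00  5.09610427e-05
  1.25387585e+00 -2.09564616e+00] [ 0.44222941 -0.101038    0.203978  ] [-3.84254797e-01  3.11777257e+00 -7.12129260e-05] [ 0.93522045  0.07952357 -0.05177333] 0.0007517963348245988
-165.94784563736016
```

View pics/w1.png

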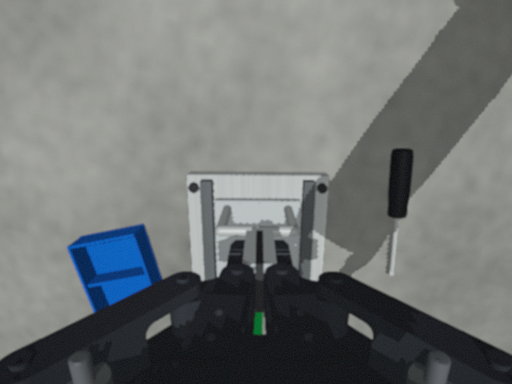

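Wrist view: the fingers at (258,235) are centred laterally on the crossbar, which spans about 215–300 in the same row, and the operator's side is up. Next I lower the hand.

Call:
move_arm(
  steps=[
    [0,0,50,0,0],
    [0,0,100,0,0],
    [0,0,113,0,0],
    [0,0,113,0,0],
    [-10,0,113,0,0],
    [-20,0,113,0,0],
    [-20,0,113,0,0],
  ],
)

```text
time: 2.95
tool_pos: [0.4657, -0.0976, 0.0938]
tcp_rot: [-0.382, 3.113, -0.003]
wrist_force: [0.6, 0.5, 0.8]
width: 0.003
```

```bash
python3 - <<'E'
from h import *
snap('top','t3'); c=snap('scene','s3')
cv2.imwrite('pics/s3.png',cv2.resize(c['pixels'][135:285,145:325,::-1],None,fx=4,fy=4,interpolation=cv2.INTER_CUBIC))
E
```

```text
(no output)
```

View pics/s3.png

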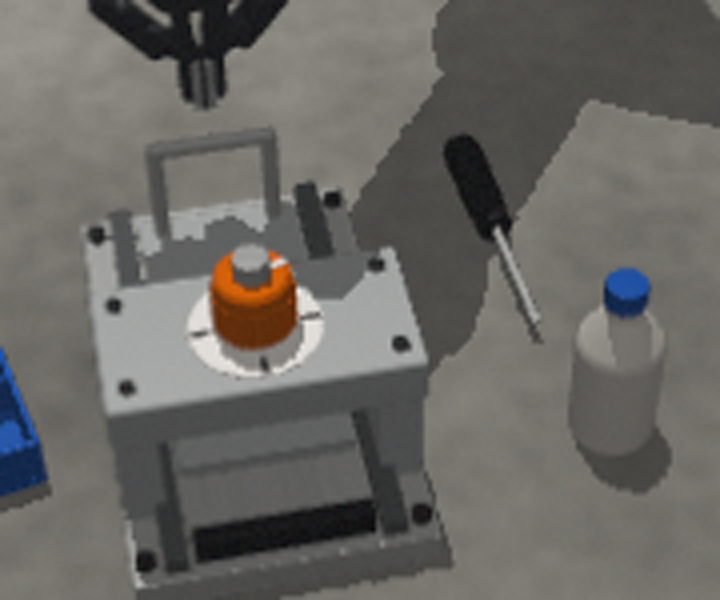

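```bash
python3 - <<'E'
from h import *
s=load('scene0') ; c=load('s3')
print(plane(c,196.5,161,.094), plane(c,196.5,161,.2)); st=bot.read_state(); print(st['tool_pos'],st['wrist_force'])
E
```

```text
[ 0.43708114 -0.10009121  0.094     ] [ 0.56299187 -0.08009008  0.2       ]
[ 0.46342523 -0.09736743  0.09253494] [-0.16072918  0.12646806 -0.40457891]
```

```bash
python3 - <<'E'
from h import *
c=load('s3')
for v in range(140,176,2): print(v,[dep(c,u,v).round(3).tolist() for u in (194,197)], c['pixels'][v,196])
c=snap('scene','s4')
cv2.imwrite('pics/s4.png',cv2.resize(c['pixels'][135:285,145:325,::-1],None,fx=4,fy=4,interpolation=cv2.INTER_CUBIC))
E
```

```text
140 [[0.227, -0.135, -0.001], [0.485, -0.087, 0.197]] [25 26 25]
142 [[0.238, -0.134, -0.0], [0.48, -0.088, 0.187]] [26 24 28]
144 [[0.248, -0.133, 0.0], [0.475, -0.089, 0.178]] [25 26 28]
146 [[0.462, -0.099, 0.161], [0.474, -0.09, 0.171]] [30 25 30]
148 [[0.467, -0.098, 0.159], [0.474, -0.09, 0.165]] [24 23 27]
150 [[0.476, -0.098, 0.16], [0.475, -0.09, 0.16]] [81 81 81]
152 [[0.478, -0.098, 0.156], [0.472, -0.091, 0.151]] [57 57 58]
154 [[0.477, -0.098, 0.149], [0.475, -0.091, 0.148]] [47 46 47]
156 [[0.477, -0.099, 0.143], [0.477, -0.091, 0.143]] [46 47 46]
158 [[0.478, -0.099, 0.137], [0.476, -0.092, 0.136]] [42 41 42]
160 [[0.479, -0.099, 0.132], [0.476, -0.092, 0.13]] [33 35 33]
162 [[0.478, -0.1, 0.126], [0.33, -0.116, -0.0]] [86 85 81]
164 [[0.339, -0.123, 0.0], [0.341, -0.115, 0.002]] [123 121 114]
166 [[0.348, -0.123, 0.001], [0.35, -0.114, 0.002]] [123 121 115]
168 [[0.357, -0.122, 0.001], [0.355, -0.113, -0.0]] [125 123 117]
170 [[0.49, -0.1, 0.11], [0.491, -0.092, 0.112]] [103 105 101]
172 [[0.494, -0.099, 0.108], [0.491, -0.093, 0.105]] [79 80 78]
174 [[0.383, -0.119, 0.002], [0.383, -0.111, 0.003]] [124 121 116]
```

View pics/s4.png

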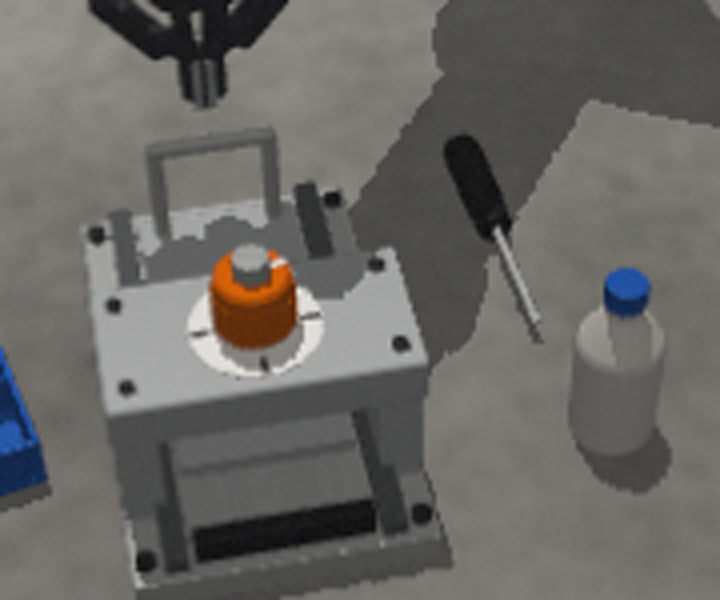

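Scene depth puts the visible fingertips at z≈0.125 m, while the reported TCP z is 0.0925. I'm checking this in the other cameras before pushing.

```bash
python3 - <<'E'
from h import *
c=snap('wrist','w5'); t=snap('top','t5'); s=bot.read_state(); print(s['q'],s['tool_pos'],c['xyz'],c['attitude'])
cv2.imwrite('pics/w5.png',cv2.resize(c['pixels'][130:320,150:370,::-1],None,fx=3,fy=3,interpolation=cv2.INTER_CUBIC))
cv2.imwrite('pics/t5.png',cv2.resize(t['pixels'][105:275,225:405,::-1],None,fx=3.5,fy=3.5,interpolation=cv2.INTER_CUBIC))
for v in range(200,300,6): print(v,[dep(c,u,v).round(3).tolist() for u in (250,258,266)])
E
```

```text
[-2.60256861e-01 -2.11751465e-02  2.14222516e+00 -7.50383564e-05
  1.01999042e+00 -2.07452556e+00] [ 0.46178967 -0.09723008  0.09132397] [ 0.39580109 -0.11471352  0.26260647] [-0.19458857 -0.24929209  1.80280638]
200 [[0.469, -0.104, 0.021], [0.467, -0.098, 0.023], [0.466, -0.091, 0.022]]
206 [[0.474, -0.103, 0.023], [0.472, -0.097, 0.023], [0.471, -0.09, 0.022]]
212 [[0.479, -0.102, 0.023], [0.477, -0.095, 0.023], [0.476, -0.089, 0.023]]
218 [[0.478, -0.101, 0.04], [0.477, -0.095, 0.039], [0.475, -0.09, 0.041]]
224 [[0.482, -0.1, 0.041], [0.481, -0.094, 0.041], [0.48, -0.088, 0.04]]
230 [[0.487, -0.099, 0.041], [0.486, -0.093, 0.041], [0.484, -0.087, 0.041]]
236 [[0.453, -0.105, 0.13], [0.452, -0.101, 0.131], [0.451, -0.098, 0.132]]
242 [[0.453, -0.105, 0.138], [0.452, -0.101, 0.137], [0.451, -0.098, 0.138]]
248 [[0.453, -0.104, 0.144], [0.452, -0.101, 0.144], [0.451, -0.098, 0.143]]
254 [[0.452, -0.104, 0.151], [0.452, -0.101, 0.15], [0.452, -0.098, 0.149]]
260 [[0.452, -0.104, 0.155], [0.451, -0.101, 0.156], [0.451, -0.098, 0.155]]
266 [[0.452, -0.104, 0.161], [0.453, -0.101, 0.157], [0.452, -0.098, 0.157]]
272 [[0.451, -0.104, 0.167], [0.456, -0.1, 0.157], [0.45, -0.099, 0.165]]
278 [[0.451, -0.104, 0.17], [0.458, -0.1, 0.158], [0.451, -0.098, 0.168]]
284 [[0.452, -0.104, 0.173], [0.461, -0.099, 0.158], [0.453, -0.098, 0.169]]
290 [[0.452, -0.104, 0.176], [0.463, -0.098, 0.158], [0.456, -0.097, 0.167]]
296 [[0.453, -0.103, 0.177], [0.466, -0.098, 0.157], [0.459, -0.096, 0.167]]
```

View pics/w5.png

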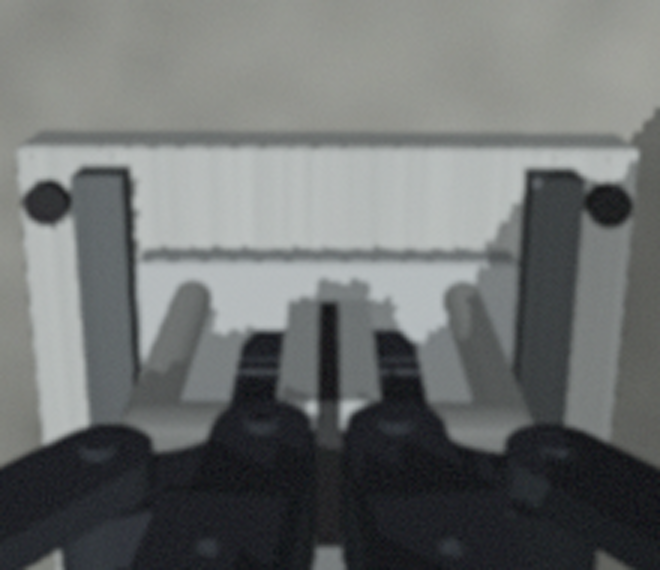

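View pics/t5.png

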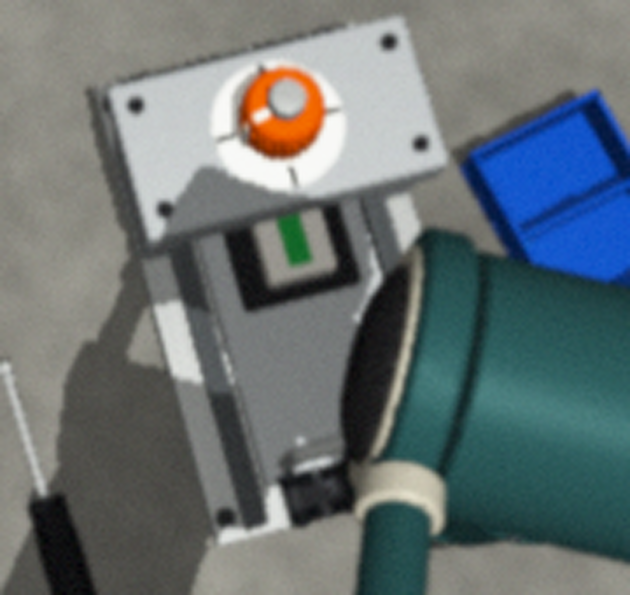

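Call:
move_arm(
  steps=[
    [-5,0,0,0,0],
    [-8,0,0,0,0],
    [-11,0,0,0,0],
    [-14,0,0,0,0],
    [-17,0,0,0,0],
    [-17,0,0,0,0],
  ],
)

```text
time: 3.8
tool_pos: [0.4786, -0.093, 0.0909]
tcp_rot: [-0.382, 3.118, -0.0]
wrist_force: [-0.7, 0.1, -0.1]
width: -0.001
```

```bash
python3 - <<'E'
from h import *
c=snap('scene','s6'); s=bot.read_state(); print(s['tool_pos'],s['wrist_force'])
cv2.imwrite('pics/s6.png',cv2.resize(c['pixels'][135:285,145:325,::-1],None,fx=4,fy=4,interpolation=cv2.INTER_CUBIC))
E
```

```text
[ 0.47829766 -0.09298504  0.09083031] [-0.36644949  0.86359794 -0.70757771]
```

View pics/s6.png

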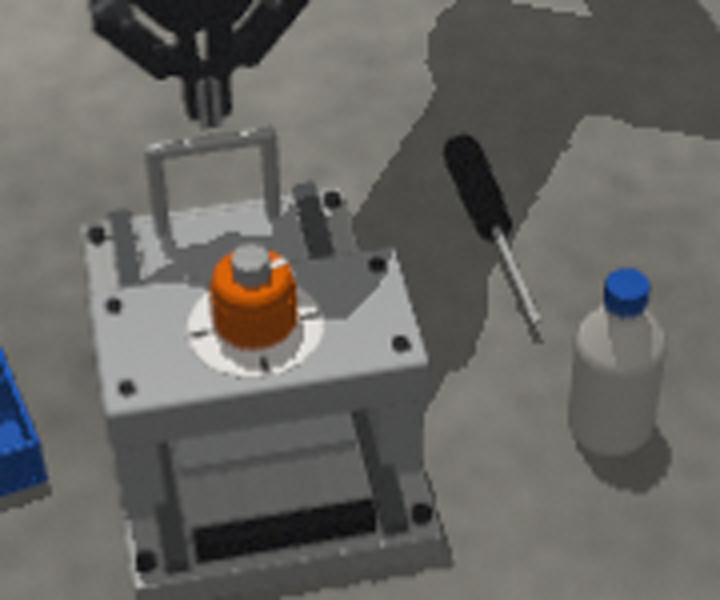

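Passed without contact: the tips are above the bar, so the vision is right and the TCP reading is about 33 mm low in z. I'll back off, go 32 mm lower and push.

Call:
move_arm(
  steps=[
    [12,0,0,0,0],
    [25,0,0,0,0],
    [25,0,16,0,0],
    [25,0,32,0,0],
    [25,0,32,0,0],
    [15,0,32,0,0],
    [8,0,32,0,0],
    [4,0,32,0,0],
    [0,0,32,0,0],
    [-4,0,32,0,0],
    [-8,0,32,0,0],
    [-12,0,32,0,0],
    [-12,0,32,0,0],
  ],
)

```text
time: 5.15
tool_pos: [0.4907, -0.0899, 0.059]
tcp_rot: [-0.381, 3.117, 0.0]
wrist_force: [0.5, -0.9, -0.8]
width: 0.004
```

```bash
python3 - <<'E'
from h import *
c=snap('scene','s7'); s=bot.read_state(); print(s['tool_pos'],s['wrist_force'])
cv2.imwrite('pics/s7.png',cv2.resize(c['pixels'][135:285,145:325,::-1],None,fx=4,fy=4,interpolation=cv2.INTER_CUBIC))
E
```

```text
[ 0.49060361 -0.08985798  0.05887327] [-0.60911922  0.23201635  0.09037346]
```

View pics/s7.png

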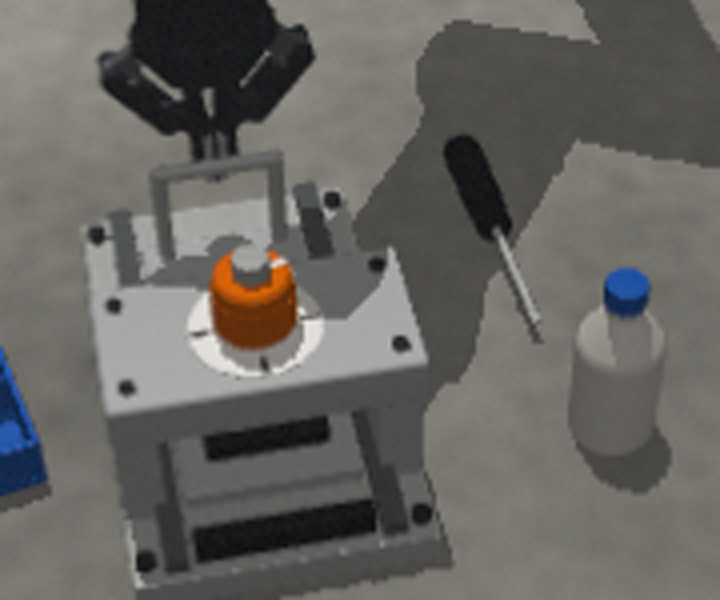

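Tray is moving: the bar is now at about (216,165) in the crop. Continuing the push.

Call:
move_arm(
  steps=[
    [-4,0,0,0,0],
    [-8,0,0,0,0],
    [-12,0,0,0,0],
    [-16,0,0,0,0],
    [-20,0,0,0,0],
    [-22,0,0,0,0],
  ],
)

```text
time: 5.8
tool_pos: [0.5114, -0.0847, 0.0587]
tcp_rot: [0.382, -3.118, -0.0]
wrist_force: [-3.0, -1.3, 1.7]
width: -0.001
```

Call:
move_arm(
  steps=[
    [-2,0,0,0,0],
    [-4,0,0,0,0],
    [-4,0,0,0,0],
  ],
)

```text
time: 6.1
tool_pos: [0.512, -0.0845, 0.0586]
tcp_rot: [0.382, -3.111, 0.0]
wrist_force: [-11.2, -3.5, 8.5]
width: 0.002
```

Call:
move_arm(
  steps=[
    [-2,0,0,0,0],
    [-4,0,0,0,0],
    [-4,0,0,0,0],
  ],
)

```text
time: 6.4
tool_pos: [0.5118, -0.0845, 0.0585]
tcp_rot: [0.382, -3.103, 0.0]
wrist_force: [-22.5, -7.0, 17.2]
width: -0.001
```

Call:
move_arm(
  steps=[
    [6,0,0,0,0],
    [14,0,0,0,0],
    [25,0,0,0,0],
    [25,0,-40,0,0],
    [25,0,-85,0,0],
    [25,0,-105,0,0],
    [25,0,-105,0,0],
  ],
)

```text
time: 7.1
tool_pos: [0.4981, -0.0897, 0.1686]
tcp_rot: [-0.38, 3.109, -0.005]
wrist_force: [1.4, 0.2, -0.3]
width: 0.0
```

```bash
python3 - <<'E'
from h import *
c=snap('scene','s8'); s=bot.read_state(); print(s['tool_pos'],s['wrist_force'])
cv2.imwrite('pics/s8.png',cv2.resize(c['pixels'][135:285,145:325,::-1],None,fx=4,fy=4,interpolation=cv2.INTER_CUBIC))
E
```

```text
[ 0.49634293 -0.08926818  0.16609324] [-0.0080292  -0.22635676 -0.42958309]
```

View pics/s8.png

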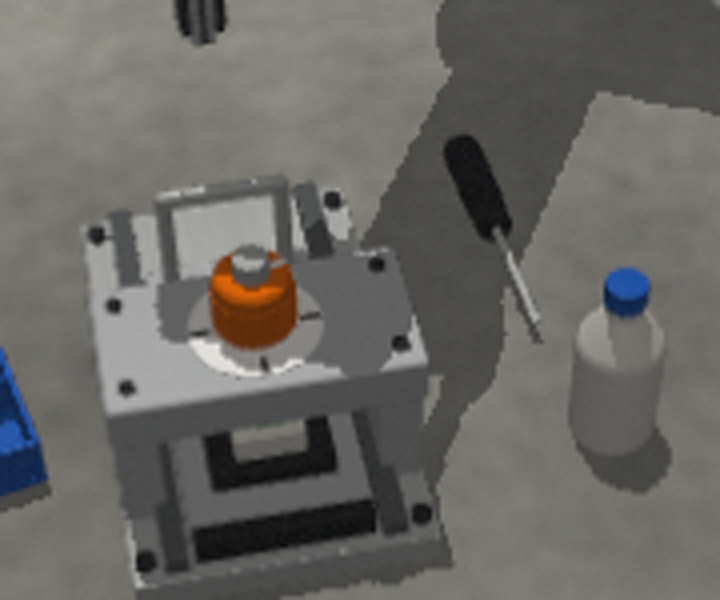

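```bash
python3 - <<'E'
from h import *
c=load('s8'); S=lambda x,y:(145+(x+.5)/4-.5,135+(y+.5)/4-.5)
a=plane(c,*S(160,200),.105);b=plane(c,*S(285,184),.105);m=(a+b)/2;print(a,b,m, dep(c,*S(222,191)))
yaw=np.radians(13.86);n=np.array([.6555,-.051]);ex=np.array([np.cos(yaw),np.sin(yaw)])
for p in (m,dep(c,*S(222,191))): print((p[:2]-n)@ex, (p[:2]-n)@np.array([-ex[1],ex[0]]))
# same method on the start image for scale
E
```

```text
[ 0.5362659  -0.11737674  0.105     ] [ 0.52080544 -0.04524174  0.105     ] [ 0.52853567 -0.08130924  0.105     ] [ 0.53112773 -0.0812847   0.10814962]
-0.1305282158058874 0.0009875876843266338
-0.12800574809727266 0.00039048530293284107
```

Call:
move_arm(
  steps=[
    [0,0,-25,0,0],
    [-20,0,-25,0,0],
    [-60,0,-25,0,60],
    [-100,0,-25,0,100],
    [-100,0,-25,0,100],
    [-100,0,-25,0,100],
    [-100,0,-25,0,100],
  ],
)

```text
time: 7.85
tool_pos: [0.5899, -0.0648, 0.1871]
tcp_rot: [0.381, -3.115, -0.001]
wrist_force: [-0.1, 0.2, -0.7]
width: 0.843
```

```bash
python3 - <<'E'
from h import *
s=bot.read_state(); print(s['tool_pos'],s['tcp_rot'],s['q'],s['width'])
c=snap('scene','s9');t=snap('top','t9');w=snap('wrist','w9')
a=cv2.resize(c['pixels'][95:245,135:315,::-1],None,fx=4,fy=4,interpolation=cv2.INTER_CUBIC);cv2.imwrite('pics/s9.png',a)
E
```

```text
[ 0.58987293 -0.06484439  0.18712561] [ 3.81110375e-01 -3.11503360e+00 -1.18046254e-03] [-1.51351616e-01  1.24517935e-01  1.80032482e+00 -1.85497637e-04
  1.22016119e+00 -1.96556492e+00] 0.8434065867510975
```

View pics/s9.png

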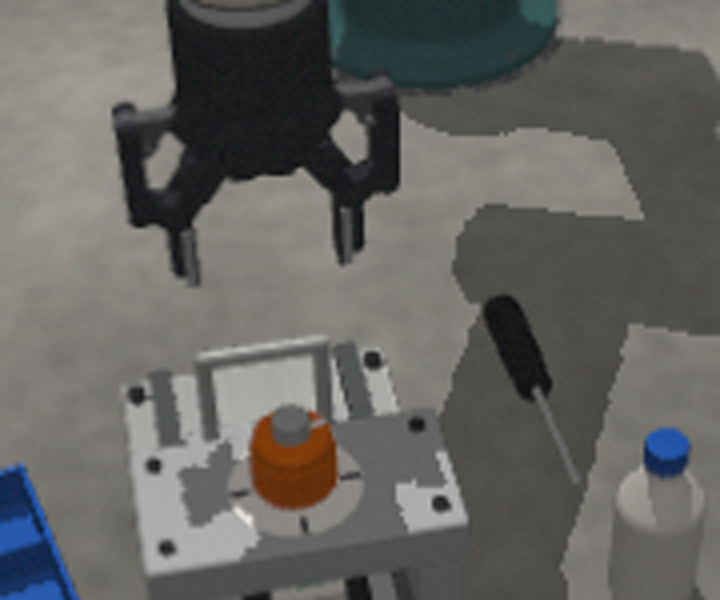

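View pics/w9.png

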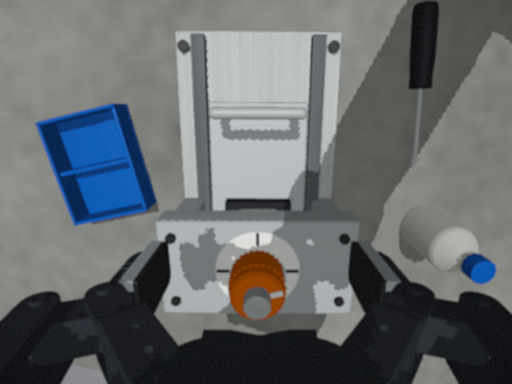

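View pics/t9.png

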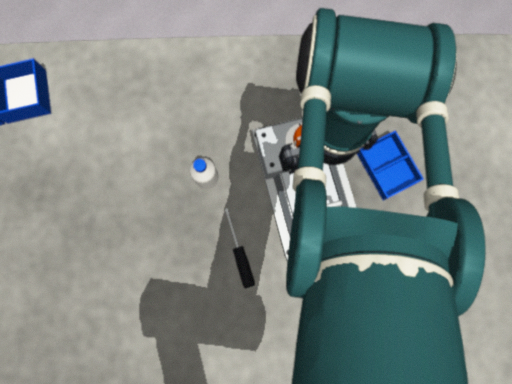

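Tray is home: the bar measures 128–130 mm from the axis. Wrist view: spindle top at (258,299), ring centre at about (257,270), white line on the nut at about (278,294).

```bash
python3 - <<'E'
from h import *
c=load('s9');w=load('w9')
for x,y in((190,278),(192,272),(195,280),(347,258),(346,250),(350,245)):
    u=135+x/4;v=95+y/4; print((x,y),dep(c,u,v).round(4))
cv2.imwrite('pics/w9c.png',cv2.resize(w['pixels'][220:330,190:330,::-1],None,fx=5,fy=5,interpolation=cv2.INTER_CUBIC))
for u,v in((257,300),(250,305),(264,296)): print(dep(w,u,v).round(4))
# finger pads in wrist
for u,v in ((160,255),(165,250),(355,250),(352,255),(150,280),(366,280)): print('f',u,v,dep(w,u,v).round(4))
E
```

```text
(190, 278) [ 0.6144 -0.1011  0.2335]
(192, 272) [ 0.6101 -0.1005  0.2339]
(195, 280) [ 0.6113 -0.0992  0.2296]
(347, 258) [ 0.5897 -0.0232  0.2275]
(346, 250) [ 0.5913 -0.0234  0.2342]
(350, 245) [ 0.5918 -0.0212  0.2379]
[ 0.6476 -0.0529  0.1771]
[ 0.6519 -0.0569  0.1783]
[ 0.6442 -0.0488  0.1759]
f 160 255 [ 0.5923 -0.1088  0.2416]
f 165 250 [ 0.5933 -0.1085  0.2348]
f 355 250 [ 0.5723 -0.0264  0.236 ]
f 352 255 [ 0.5762 -0.0256  0.2331]
f 150 280 [ 0.5958 -0.1078  0.2556]
f 366 280 [ 0.5775 -0.025   0.252 ]
```

View pics/w9c.png

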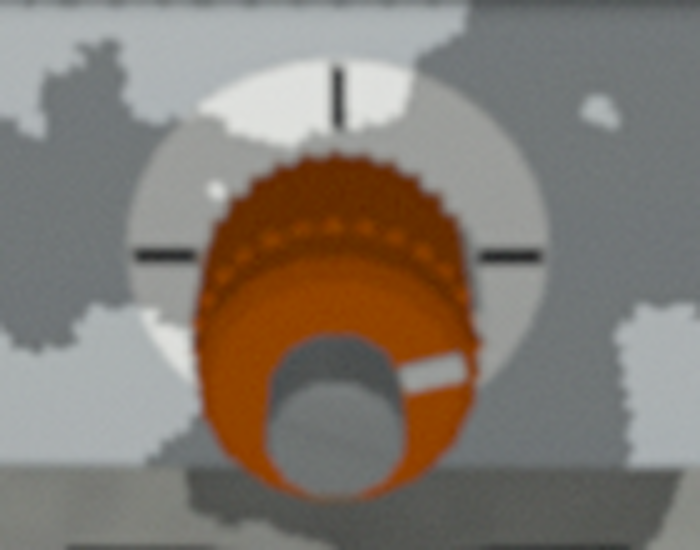

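```bash
python3 - <<'E'
from h import *
c=load('s9');w=load('w9')
for x,y in((260,170),(260,150),(260,120),(260,60),(230,170),(290,170)):
    u=135+x/4;v=95+y/4; print((x,y),dep(c,u,v).round(4))
W=lambda x,y:(190+(x+.5)/5-.5,220+(y+.5)/5-.5)
for z in (.164,.1655):
    a=plane(w,*W(400,381),z);b=plane(w,*W(467,364),z);l=plane(w,*W(197,370),z);r=plane(w,*W(477,370),z)
    print(a,b,l,r,(l+r)/2)
sp=plane(w,*W(337,440),.1775);print('spin',sp)
ring=[plane(w,*W(*p),.125) for p in((165,256),(511,257),(338,98))];print(ring,(ring[0]+ring[1])/2)
n=np.array([.6555,-.051])
for p in (a,b): d=p[:2]-n; print(np.linalg.norm(d),np.degrees(np.arctan2(d[1],d[0]))-13.9)
d=(b-a)[:2];print(np.degrees(np.arctan2(d[1],d[0]))-13.9)
E
```

```text
(260, 170) [ 0.6005 -0.063   0.2918]
(260, 150) [ 0.6038 -0.0618  0.3064]
(260, 120) [ 0.6016 -0.061   0.3226]
(260, 60) [ 0.6274 -0.0553  0.3741]
(230, 170) [ 0.6054 -0.077   0.2953]
(290, 170) [ 0.2219 -0.095   0.0048]
[ 0.65083419 -0.04266619  0.164     ] [ 0.64569389 -0.03384918  0.164     ] [ 0.65623031 -0.07205499  0.164     ] [ 0.64632495 -0.03215323  0.164     ] [ 0.65127763 -0.05210411  0.164     ]
[ 0.64985774 -0.04297275  0.1655    ] [ 0.64475698 -0.03422356  0.1655    ] [ 0.65521236 -0.0721355   0.1655    ] [ 0.64538319 -0.03254065  0.1655    ] [ 0.65029778 -0.05233808  0.1655    ]
spin [ 0.65333534 -0.05152642  0.1775    ]
[array([ 0.66194472, -0.08012711,  0.125     ]), array([ 0.64779901, -0.02235571,  0.125     ]), array([ 0.62609897, -0.05835693,  0.125     ])] [ 0.65487187 -0.05124141  0.125     ]
0.009811820960854947 111.20291644526853
0.01992137986524013 108.73401381965941
106.34211127216248
```

The whole gripper sits about 31 mm higher than reported, palm included, so I'll correct for that offset. The nut reads about 108–111° (≈1.9 rad). Moving over it and down.

Call:
move_arm(
  steps=[
    [-40,-2.4,0,0,100],
    [-66.5,-2.4,0,0,100],
    [-66.5,-2.4,0,0,100],
    [-66.5,-2.4,0,0,100],
    [-66.5,-2.4,0,0,100],
  ],
)

```text
time: 8.5
tool_pos: [0.6557, -0.0515, 0.189]
tcp_rot: [0.381, -3.118, 0.0]
wrist_force: [0.2, -0.4, -0.6]
width: 1.001
```

```bash
python3 - <<'E'
from h import *
s=bot.read_state(); print(s['tool_pos'],s['tcp_rot'],s['q'],s['width'])
c=snap('scene','s10')
a=cv2.resize(c['pixels'][95:245,135:315,::-1],None,fx=4,fy=4,interpolation=cv2.INTER_CUBIC);cv2.imwrite('pics/s10.png',a)
E
```

```text
[ 0.65569175 -0.05146895  0.18895111] [ 3.80886146e-01 -3.11772527e+00  6.47088975e-05] [-1.16087546e-01  2.41266712e-01  1.65975727e+00 -2.13386024e-04
  1.24122716e+00 -1.92994587e+00] 1.0009713423118012
```

View pics/s10.png

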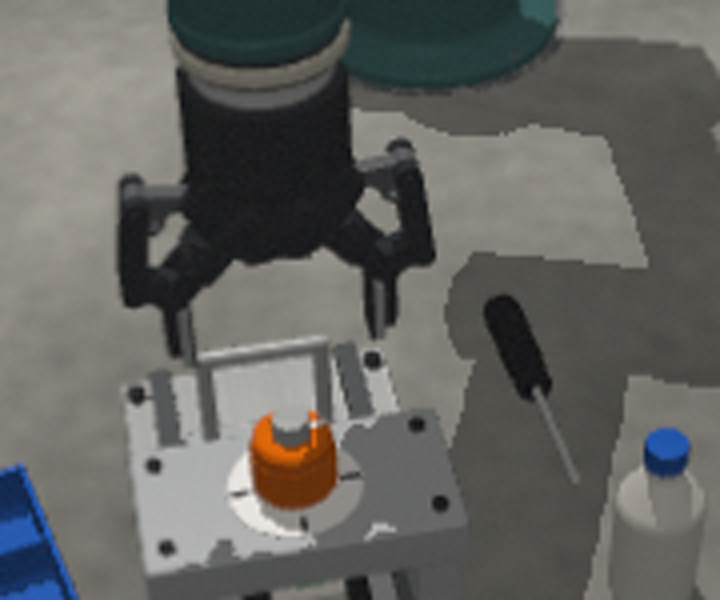

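The fingertips (crop (185,350) and (380,330)) straddle the nut's axis and are above it. Descending 91 mm, then closing.

Call:
move_arm(
  steps=[
    [0,0,25,0,100],
    [0,0,50,0,100],
    [0,0,70,0,100],
    [0,0,85,0,100],
    [0,0,91,0,100],
    [0,0,91,0,100],
  ],
)

```text
time: 9.15
tool_pos: [0.656, -0.0512, 0.0971]
tcp_rot: [0.381, -3.117, -0.001]
wrist_force: [0.5, 0.0, -0.4]
width: 1.001
```

```bash
python3 - <<'E'
from h import *
s=bot.read_state(); print(s['tool_pos'],s['wrist_force'],s['torque'],s['width'])
c=snap('scene','s11');w=snap('wrist','w11')
a=cv2.resize(c['pixels'][135:265,135:315,::-1],None,fx=4,fy=4,interpolation=cv2.INTER_CUBIC);cv2.imwrite('pics/s11.png',a)
E
```

```text
[ 0.65595357 -0.05121643  0.09712969] [ 0.46571172  0.01854809 -0.43546898] [0.01224949 0.06100251 0.024748  ] 1.0014490832504508
```

View pics/s11.png

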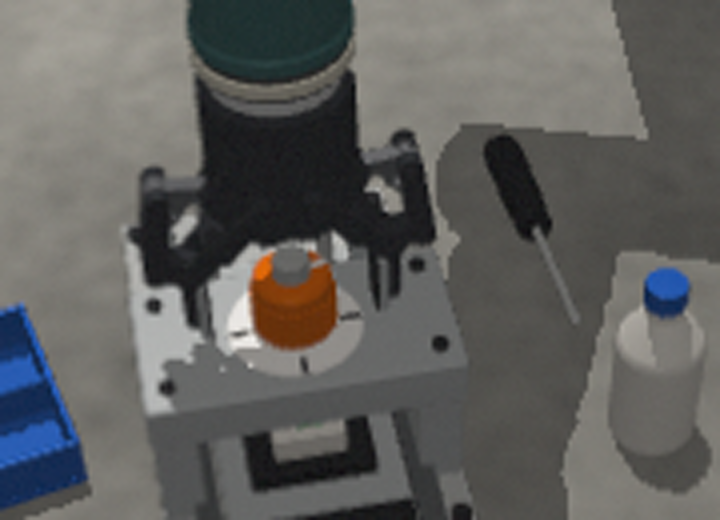

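View pics/w11.png

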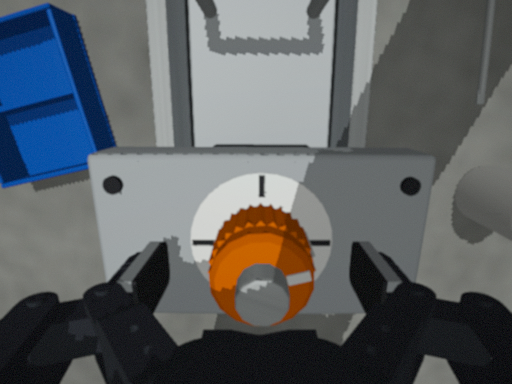

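The nut is centred between the fingers (168 and 350, nut at 261). Closing.

Call:
move_arm(
  steps=[
    [0,0,0,0,50],
    [0,0,0,0,20],
    [0,0,0,0,0],
    [0,0,0,0,0],
    [0,0,0,0,0],
    [0,0,0,0,0],
    [0,0,0,0,0],
    [0,0,0,0,0],
  ],
  newtons=40,
)

```text
time: 10.05
tool_pos: [0.6573, -0.0505, 0.099]
tcp_rot: [-0.381, 3.117, 0.001]
wrist_force: [-1.8, 3.6, 5.6]
width: 0.503
```

```bash
python3 - <<'E'
from h import *
s=bot.read_state(); print(s['tool_pos'],s['wrist_force'],s['torque'],s['width'])
w=snap('wrist','w12')
E
```

```text
[ 0.65725742 -0.05050428  0.09898746] [-1.78032691  3.61449138  5.59504318] [ 0.40694101  0.28062964 -0.0330001 ] 0.5027581866054008
```

View pics/w12.png

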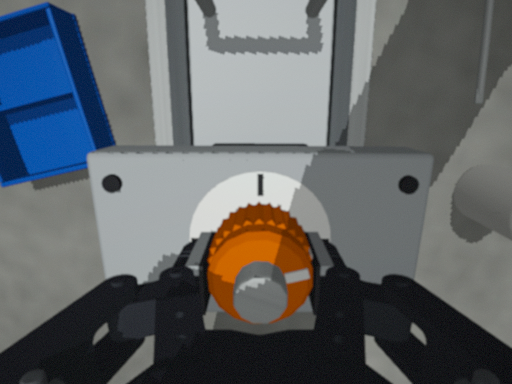

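Gripped. Turning clockwise 80°, following the thread down.

Call:
move_arm(
  steps=[
    [0,0,0,6,0],
    [0,0,0.1,12,0],
    [0,0,0.2,18,0],
    [0,0,0.3,24,0],
    [0,0,0.3,30,0],
    [0,0,0.4,36,0],
    [0,0,0.5,42,0],
    [0,0,0.5,48,0],
    [0,0,0.6,54,0],
    [0,0,0.7,60,0],
    [0,0,0.7,66,0],
    [0,0,0.8,72,0],
    [0,0,0.9,78,0],
    [0,0,0.9,80,0],
    [0,0,0.9,80,0],
  ],
)

```text
time: 11.6
tool_pos: [0.6556, -0.0538, 0.0981]
tcp_rot: [1.713, 2.633, -0.007]
wrist_force: [-5.7, -5.4, 9.1]
width: 0.51
```

```bash
python3 - <<'E'
from h import *
s=bot.read_state(); print(s['tool_pos'],s['wrist_force'],s['torque'],s['width'],s['q'][5])
w=snap('wrist','w13');c=snap('scene','s13')
a=cv2.resize(c['pixels'][135:265,135:315,::-1],None,fx=4,fy=4,interpolation=cv2.INTER_CUBIC);cv2.imwrite('pics/s13.png',a)
E
```

```text
[ 0.65557262 -0.05378722  0.09809909] [-5.68631009 -5.39860483  9.07751871] [-0.83037787  1.03521548 -0.09826243] 0.5097171431472852 -0.5326457425340898
```

View pics/w13.png

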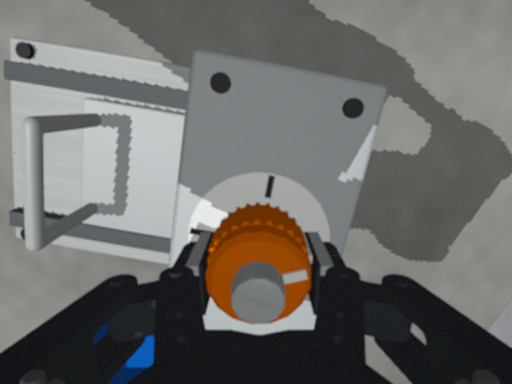

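View pics/s13.png

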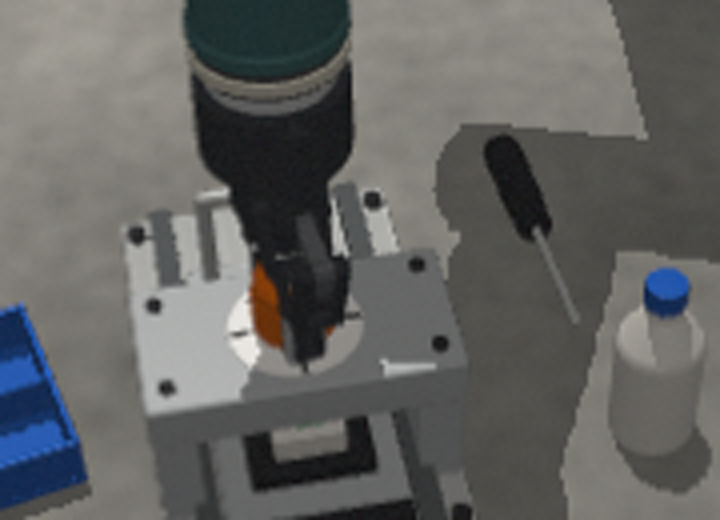

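The nut turned with the fingers: the line stays at (295,277) relative to them. About 28–31° should remain, so I go slowly and watch the moment.

Call:
move_arm(
  steps=[
    [0,0,0,5,0],
    [0,0,0.1,10,0],
    [0,0,0.2,15,0],
    [0,0,0.2,20,0],
    [0,0,0.2,20,0],
  ],
)

```text
time: 12.2
tool_pos: [0.6545, -0.054, 0.0978]
tcp_rot: [-2.145, -2.295, 0.009]
wrist_force: [-9.6, -6.2, 10.3]
width: 0.505
```

```bash
python3 -c "
from h import *
s=bot.read_state(); print(s['wrist_force'],s['torque'],s['q'][5])"
```

```text
[-9.61691785 -6.24295471 10.30627357] [-0.91170373  1.37025348 -0.11640874] -0.18250333894179419
```

Call:
move_arm(
  steps=[
    [0,0,0,3,0],
    [0,0,0,6,0],
    [0,0,0.1,8,0],
    [0,0,0.1,8,0],
  ],
)

```text
time: 12.6
tool_pos: [0.6541, -0.0542, 0.0976]
tcp_rot: [-2.299, -2.141, 0.011]
wrist_force: [-10.2, -7.4, 10.1]
width: 0.507
```

```bash
python3 -c "
from h import *
s=bot.read_state(); print(s['wrist_force'],s['torque'],s['q'][5]);snap('wrist','w14')"
```

```text
[-10.19566983  -7.43608027  10.10039452] [-1.13673412  1.44419165 -0.11299945] -0.04410560579641727
```

Call:
move_arm(
  steps=[
    [0,0,0,3,0],
    [0,0,0,6,0],
    [0,0,0,8,0],
    [0,0,0,8,0],
  ],
)

```text
time: 13.05
tool_pos: [0.6537, -0.0539, 0.0973]
tcp_rot: [-2.439, -1.979, 0.012]
wrist_force: [-11.0, -5.7, 9.6]
width: 0.504
```

```bash
python3 -c "
from h import *
s=bot.read_state(); print(s['wrist_force'],s['torque'],s['q'][5]);snap('wrist','w15')"
```

```text
[-11.03625387  -5.72289931   9.59419763] [-0.88203809  1.53275793  0.95336704] 0.09321592027867043
```

View pics/w15.png

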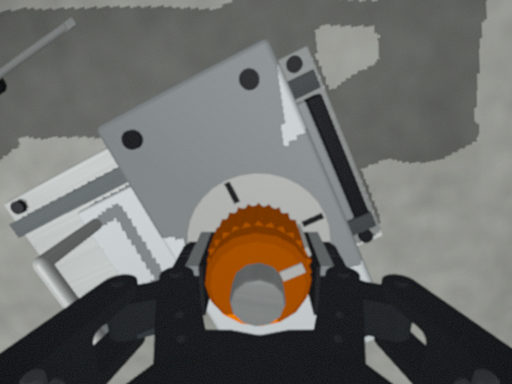

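The moment jumped from -0.11 to +0.95 N m, which is the stop, and the line shifted slightly relative to the fingers. I'm pressing briefly, then measuring the line.

Call:
move_arm(
  steps=[
    [0,0,0,3,0],
    [0,0,0,3,0],
    [0,0,0,3,0],
    [0,0,0,3,0],
  ],
)

```text
time: 13.5
tool_pos: [0.6537, -0.0536, 0.0972]
tcp_rot: [-2.492, -1.911, 0.011]
wrist_force: [-11.0, -5.7, 9.2]
width: 0.506
```

```bash
cat > line.py <<'E'
from h import *
import sys
def line(fn,z=.164,n=(.655,-.0512)):
    w=load(fn); h=cv2.cvtColor(w['pixels'],cv2.COLOR_RGB2HSV)
    P=[]
    for v in range(240,330):
        for u in range(200,325):
            if h[v,u,1]<90 and h[v,u,2]>90:
                p=plane(w,u,v,z); d=p[:2]-np.array(n); r=np.linalg.norm(d)
                P.append((u,v,r,np.degrees(np.arctan2(d[1],d[0]))-13.9))
    return np.array(P),w
if __name__=='__main__':
    s=bot.read_state(); print(s['time'],s['wrist_force'],s['torque'],s['q'][5])
    fn=sys.argv[1]; w=snap('wrist',fn)
    cv2.imwrite('pics/%sc.png'%fn,cv2.resize(w['pixels'][220:330,190:330,::-1],None,fx=5,fy=5,interpolation=cv2.INTER_CUBIC))
E
python3 line.py w16
python3 - <<'E'
from h import *
w=load('w12');cv2.imwrite('pics/w12c.png',cv2.resize(w['pixels'][220:330,190:330,::-1],None,fx=5,fy=5,interpolation=cv2.INTER_CUBIC))
E
```

```text
13.5 [-10.9508269   -5.71700755   9.17223269] [-0.83217273  1.53557048 -0.08231026] 0.14736392098488435
```

View pics/w16c.png

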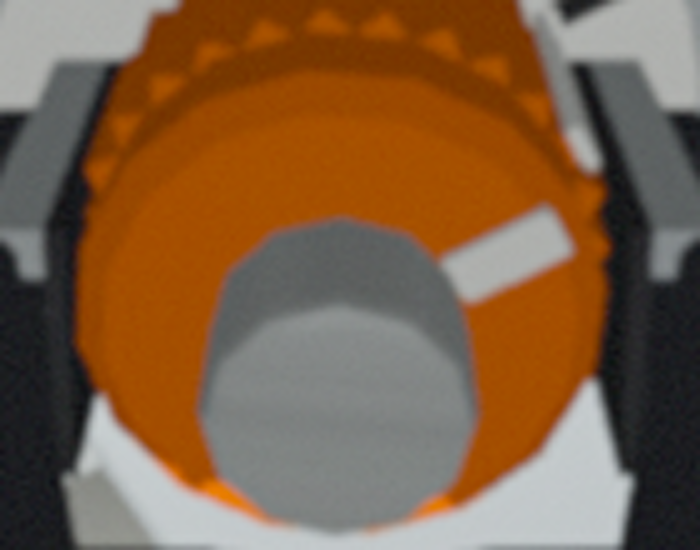

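View pics/w12c.png

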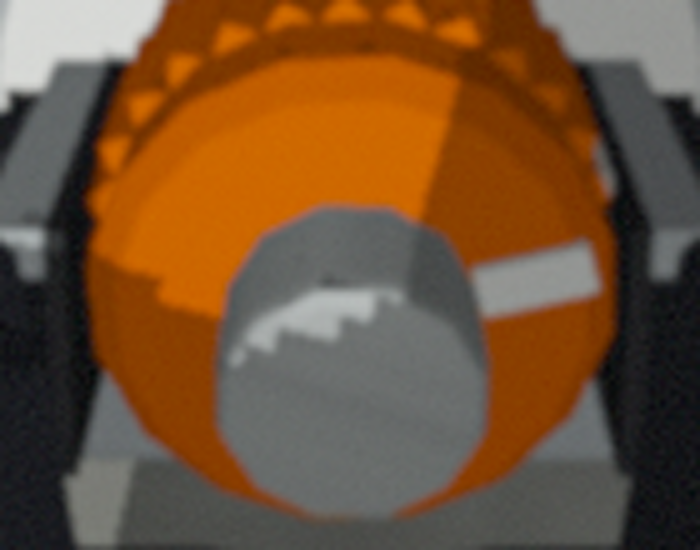

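```bash
python3 - <<'E'
from h import *
def ang(fn,a,b,z):
    w=load(fn);W=lambda x,y:(190+(x+.5)/5-.5,220+(y+.5)/5-.5)
    A=plane(w,*W(*a),z);B=plane(w,*W(*b),z);d=(B-A)[:2];m=((A+B)/2)[:2]
    print(fn,A.round(4),B.round(4),np.degrees(np.arctan2(d[1],d[0]))-13.9)
    for n in ((.655,-.0512),(.6535,-.0515)):
        e=m-np.array(n); print(np.degrees(np.arctan2(e[1],e[0]))-13.9)
ang('w12',(477,296),(595,267),.1655)
ang('w16',(455,284),(562,228),.164)
w=load('w15');cv2.imwrite('pics/w15c.png',cv2.resize(w['pixels'][220:330,190:330,::-1],None,fx=5,fy=5,interpolation=cv2.INTER_CUBIC))
w=load('w14');cv2.imwrite('pics/w14c.png',cv2.resize(w['pixels'][220:330,190:330,::-1],None,fx=5,fy=5,interpolation=cv2.INTER_CUBIC))
E
```

```text
w12 [ 0.6498 -0.0428  0.1655] [ 0.6452 -0.0347  0.1655] 105.5593159484293
107.00754918510883
101.13324637467204
w16 [ 0.6635 -0.0504  0.164 ] [ 0.6725 -0.0478  0.164 ] 2.1594367220547337
-4.868869185585167
-4.631827840589201
```

View pics/w15c.png

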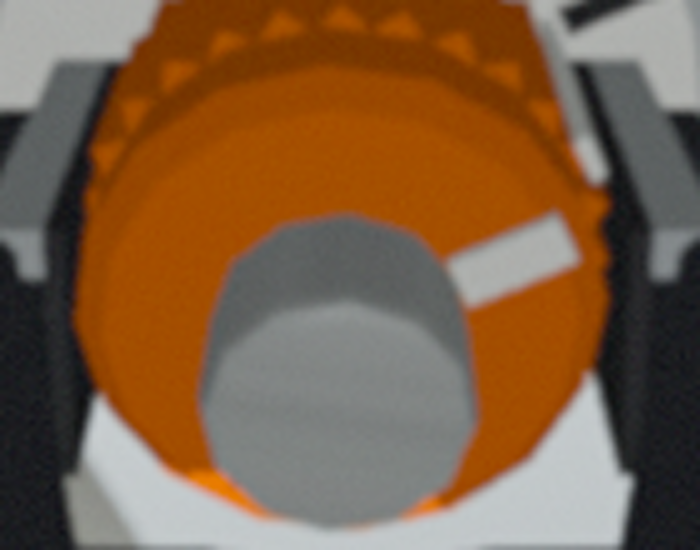

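View pics/w14c.png

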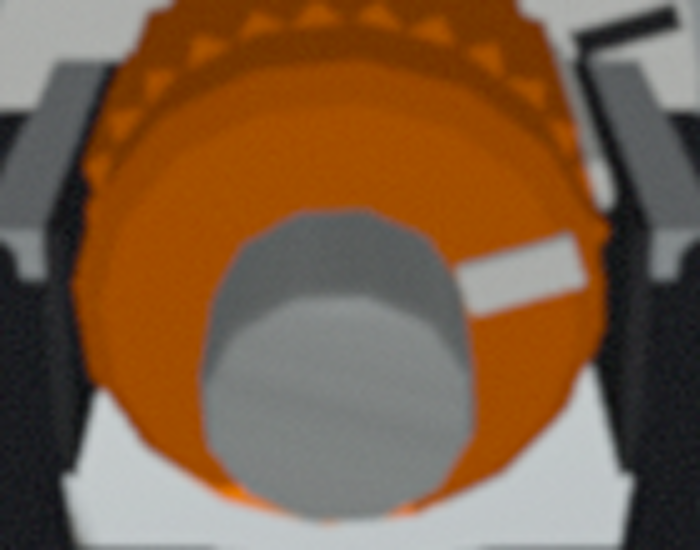

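Call:
move_arm(
  steps=[
    [0,0,0,2,0],
    [0,0,0,4,0],
    [0,0,0,5,0],
  ],
)

```text
time: 13.85
tool_pos: [0.6535, -0.0533, 0.0971]
tcp_rot: [-2.573, -1.801, 0.011]
wrist_force: [-10.8, -4.0, 9.3]
width: 0.502
```

```bash
python3 line.py w17
```

```text
13.85 [-10.80124927  -3.97643653   9.33579327] [-0.65238647  1.57094275  1.08371048] 0.23435810815045094
```

Call:
move_arm(
  steps=[
    [0,0,0,2,0],
    [0,0,0,2,0],
  ],
)

```text
time: 14.1
tool_pos: [0.6535, -0.053, 0.097]
tcp_rot: [-2.604, -1.754, 0.011]
wrist_force: [-11.1, -3.5, 8.6]
width: 0.505
```

```bash
python3 line.py w18
```

```text
14.1 [-11.12008453  -3.5415758    8.60727865] [-0.70986212  1.47834985 -0.14850366] 0.27001608199687877
```

View pics/w18c.png

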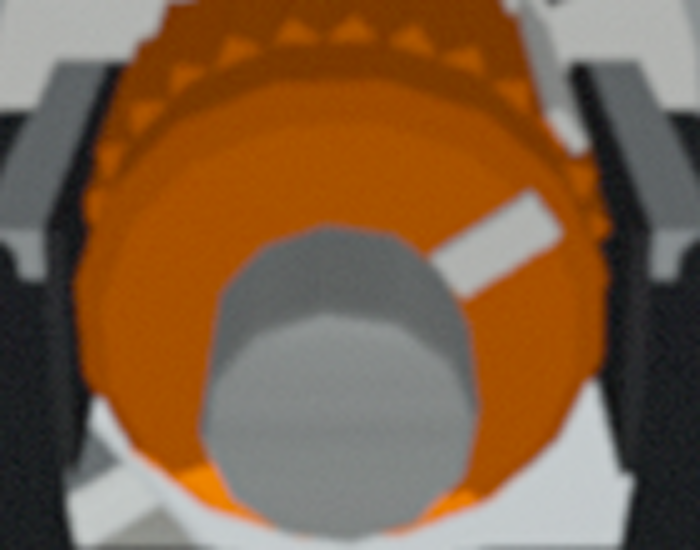

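The fingers slip at about 1 N m while the nut stays put: bottomed. Backing off 90° counter-clockwise.

Call:
move_arm(
  steps=[
    [0,0,0,-5,0],
    [0,0,-0.1,-11,0],
    [0,0,-0.2,-17,0],
    [0,0,-0.3,-23,0],
    [0,0,-0.3,-29,0],
    [0,0,-0.4,-35,0],
    [0,0,-0.5,-41,0],
    [0,0,-0.5,-47,0],
    [0,0,-0.6,-53,0],
    [0,0,-0.7,-59,0],
    [0,0,-0.7,-65,0],
    [0,0,-0.8,-71,0],
    [0,0,-0.9,-77,0],
    [0,0,-0.9,-83,0],
    [0,0,-1,-88,0],
    [0,0,-1,-90,0],
    [0,0,-1,-90,0],
    [0,0,-1,-90,0],
  ],
)

```text
time: 15.95
tool_pos: [0.6563, -0.0519, 0.098]
tcp_rot: [-0.601, -3.083, 0.002]
wrist_force: [-4.3, -1.5, 5.2]
width: 0.507
```

```bash
python3 line.py w19; python3 - <<'E'
from h import *
c=snap('scene','s19')
cv2.imwrite('pics/s19.png',cv2.resize(c['pixels'][135:265,135:315,::-1],None,fx=4,fy=4,interpolation=cv2.INTER_CUBIC))
E
```

```text
15.95 [-4.25963313 -1.53997509  5.19694175] [-0.346928    0.61944062  0.16505739] -1.3007381311020045
```

View pics/w19.png

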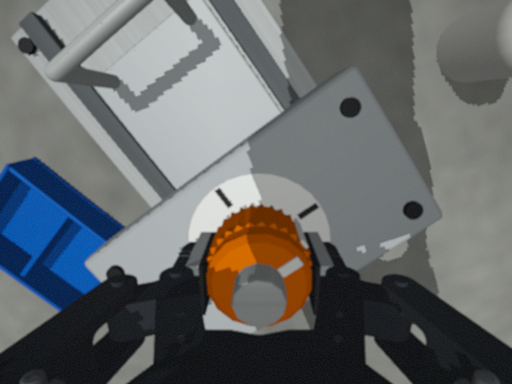

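View pics/w19c.png

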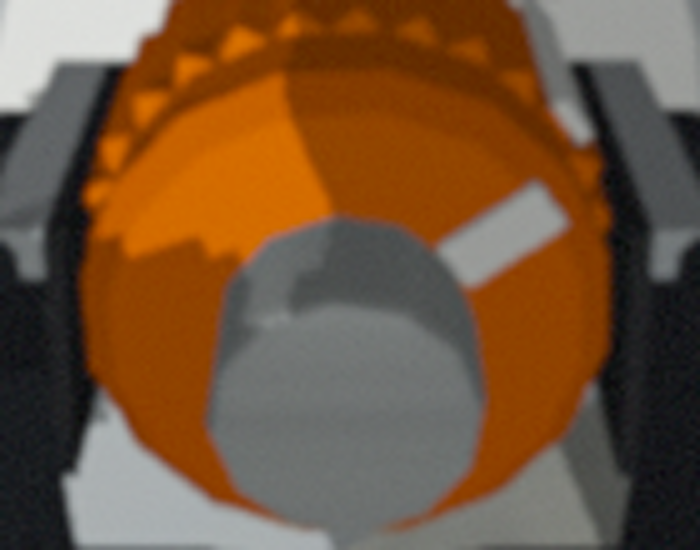

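View pics/s19.png

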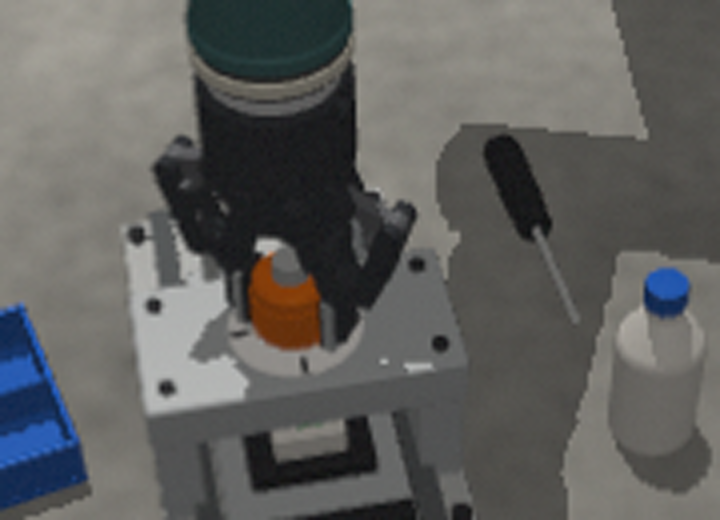

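```bash
python3 - <<'E'
from h import *
n=np.array([.655,-.0512])
def ang(fn,a,b,z):
    w=load(fn);W=lambda x,y:(190+(x+.5)/5-.5,220+(y+.5)/5-.5)
    A=plane(w,*W(*a),z);B=plane(w,*W(*b),z);d=(B-A)[:2];e=((A+B)/2)[:2]-n
    print(fn,np.degrees(np.arctan2(d[1],d[0]))-13.9,np.degrees(np.arctan2(e[1],e[0]))-13.9)
ang('w18',(448,278),(547,210),.164)
ang('w19',(454,267),(555,199),.165)
w=load('w19')
# crossbar visible at (52,72)-(150,0): handle end at left ; press -x distance
yaw=np.radians(13.9)
for u,v in((60,72),(80,58),(100,43),(130,18)):
    p=plane(w,u,v,.108)[:2]-n; q=dep(w,u,v); print(p@[np.cos(yaw),np.sin(yaw)],q.round(3),(q[:2]-n)@[np.cos(yaw),np.sin(yaw)])
E
```

```text
w18 2.4483203311767614 -4.386533643031072
w19 91.59736836594027 93.01588865069158
-0.1286111102771829 [ 0.538 -0.113  0.108] -0.12845420664690085
-0.12711495463220984 [ 0.536 -0.1    0.108] -0.12706792516369578
-0.1260650446408788 [ 0.534 -0.088  0.106] -0.12683715965678075
-0.12550602143988704 [ 0.529 -0.069  0.106] -0.12618477502838873
```

Line at about 92°, up from about 0°, and the tray bar is at its home distance. Letting it settle, then handing in.

Call:
move_arm(
  steps=[
    [0,0,0,0,0],
    [0,0,0,0,0],
    [0,0,0,0,0],
    [0,0,0,0,0],
  ],
)

```text
time: 16.45
tool_pos: [0.6563, -0.0519, 0.098]
tcp_rot: [-0.601, -3.083, 0.002]
wrist_force: [-4.2, -1.1, 5.4]
width: 0.503
```

```bash
python3 -c "
from h import *
s=bot.read_state(); print(s['time'],s['torque'],s['wrist_force'],s['width'],s['joint_vel'].round(4)); print(bot.finish_job())"
```

```text
16.45 [-0.37738069  0.57490427  0.15558651] [-4.17040552 -1.13078521  5.41699891] 0.5031348081746324 [ 0.0009 -0.0001  0.0008 -0.0015  0.0013 -0.0007]
the job is handed in; nothing more can be done
None
```

I pushed the tray home, screwed the nut down to its stop in a single grasp and backed it off a quarter turn. I handed the job in at about 16.5 s, still gripping the nut at 40 N. No verdict was reported.

**Tray:** the push stopped dead as the force rose to about 22 N. The handle bar then measured 128–130 mm from the nut's axis, and 126–128 mm in the last check; the nominal home distance is 130 mm.

**Nut at the stop:** pressing on slipped the fingers round the nut at about 1 N m. The white line then read between −5° and +2°.

**Final setting:** the line read about 92–93°, against a target of 90°. It had not shifted between the fingers during the back-off, and the arm was at rest.

**Checks that disagreed:**
- **Reported height:** the TCP height read about 31 mm lower than the gripper really stood. The scene and wrist cameras both showed this, and a first push attempt passed over the bar without contact. I corrected for it, so the grip height on the nut relies on camera measurement.
- **Moment at the stop:** it read about 1 N m only while the fingers were turning, and fell to about −0.1 N m once they stopped. That the nut bottomed therefore rests on the two moment peaks, the slip and the line reading.

The bottle, screwdriver and blue tray were never touched, and they looked unmoved in the last pictures; I did not measure their positions.

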